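# Steady a rocking microscope with a levelling wedge

### The job

The microscope rocks because its corner foot, the one under the red cap, is too short: with the fingertips push the orange wedge along the bench, thin end first, under that foot until the microscope stands level and its rocking is gone, then take the hand away. Do not pick up the wedge or ram it, keep off the microscope itself, and leave the other things on the bench where they are.

Things in the scene. Friction and masses are not known exactly. Their poses are not given: they have to be found in the camera images.
- wedge: loose orange wedge, 120 x 60 mm, 0.18 kg, friction about 0.6. Origin: centre of its underside; x points to the thin end (x = +60 mm, 1.5 mm thick). The ramp rises at 7 degrees to 15 mm at the heel, an upright block over the full width from x = -60 to -48 mm, 26 mm tall: push on its flat back, or on its ends to turn the wedge (it pivots about a point some 25 mm ahead of its centre)
- short_foot (a point): lowest point of the short foot, a black rubber dome 36 mm across under the corner lug with the red cap (the others have steel caps). It rests on the bench at first; when the microscope is level it is 8 mm up, the lug's underside 22 mm, and the foot then stands on the ramp about 49 mm behind the thin edge (11 mm ahead of the wedge's origin)
- scope_rock (a joint): rocking of the microscope, rad: 0 = level on its good feet (a firm stop), -0.057 = tipped onto the short foot, where its own weight holds it at the start (2 to 5 N on that foot). Pushing the wedge in takes up to about 14 N as the thin edge enters, then less; at the stop the resistance climbs sharply
- scope_stand: the microscope: light grey base 190 x 170 mm, 70 mm tall, feet at the corners x, y = +-100 mm of its frame; limb, black stage and head above, 0.45 m tall, within 85 mm of the middle line. Origin: middle of the four feet, on the bench. x points from the eyepieces to the limb; the short foot is at x = -100, y = +100 mm. It does not slide
- specimen_jar: specimen jar with a blue cap and a paper label, 48 mm across, 58 mm tall, to the left of the microscope. Bystander; origin at the centre of its underside
- oil_bottle: small amber bottle with a black cap, 30 mm across, 58 mm tall, to the left of the microscope. Bystander; origin at the centre of its underside
- slide_box: blue and white slide box, 87 x 102 x 34 mm, between robot and wedge. Bystander; origin at the centre of its underside
- petri_dish: closed petri dish, 92 mm across, 16 mm tall. Bystander; origin at the centre of its underside
- timer: white bench timer, 60 x 70 x 20 mm. Bystander; origin at the centre of its underside
- tip_rack: yellow pipette tip rack, 80 x 120 x 46 mm. Bystander; origin at the centre of its underside
- mouse: black computer mouse, 105 x 60 x 32 mm. Bystander; origin at the centre of its underside
Not all that is in view belongs to the job. There is more than one size of the wedge; the job needs the middle-sized.

How it is judged:
At the end, for the whole second after the job is handed in: the microscope is level (scope_rock above -0.007 rad) and borne by the wedge (at least 0.5 N between them), the short foot stands on the wedge's ramp (within 28 mm of its centre line, 10 mm or more inside the thin edge), and the wedge lies flat on the bench at rest (value of joint scope_rock above -0.007 rad and contact force between wedge and scope_stand above 0.5 N and y of short_foot in the frame of wedge between -0.028 and 0.028 m and x of short_foot in the frame of wedge between -0.04 and 0.05 m and height (world z) of wedge below 0.004 m and linear speed of wedge below 0.01 m/s); the robot touches nothing.
It fails at once if the wedge is lifted off the bench or tipped up (height (world z) of wedge above 0.012 m or angle between wedge's own z axis and vertical above 0.3 rad).
It fails at once if the robot pushes on the microscope itself (over 3 N) (contact force between any of the fingers, the arm and scope_stand above 3 N).
It fails at once if the wedge is rammed in (over 60 N on the foot) (contact force between wedge and scope_stand above 60 N).
It fails at once if a bystander is shifted by more than 20 mm (distance of any of specimen_jar, oil_bottle, slide_box, petri_dish, timer, tip_rack, mouse from where it was at the start of the episode above 0.02 m).
It also fails if it takes over 58 s, if anything falls off the work surface, if the arm or the gripper's body presses on something with over 40 N, if the wrist force passes 120 N, or if a joint passes its speed limit or range.

### The arm

A 6-joint arm with a two-finger parallel gripper is mounted at the origin on the work surface. World frame = base frame: x ahead of the robot, y to its left, z up, the work surface at z = 0. Lengths are in m, angles in rad, forces in N, time in s.
With the tool pointing down it reaches from about 0.275 to 1 m from the base axis. Payload 8.4 kg.
Tool frame: the origin (TCP) lies at the very end of the fingers, on their centre line; the grasp point (between the pads) lies r.grip_depth behind it (r.grip_depth is the distance from the TCP to the grasp point, in m); y points along the fingers, x is the direction in which the jaws open and shut, and the axes are right-handed (so a half turn about y gives the same grasp; the last joint's range is limited). The gripper opens to 85 mm and grips with 20 to 120 N. Pads are 22 mm wide; open, the fingers measure 114 mm over their backs; the gripper's body (76 mm by 85 mm) begins 54 mm behind the grasp point. The pads swing forward as they close: fully open they stand 13 mm farther back than shut.
Start: joints at [1.288, 0.353, 1.633, -0, 1.155, -0.002], TCP at [0.173, 0.601, 0.231] pointing down, gripper open.
Joint ranges: [-2.63, 2.63], [-0.92, 2.1], [0.06, 2.66], [-1.3, 4.44], [0, 2.69], [-3.02, 3.02]. Speed limits (rad/s): [2.22, 2.22, 2.79, 3.14, 3.14, 3.14].

### API

Orientations are given as a unit quaternion [w, x, y, z].
In Python, from cell import r gives the robot as it stands.
- The arm moves only by the shell command python3 -m inch 'ROWS' [OPENING] [FORCE]. ROWS is JSON, a list of rows, each an object with "translation": the shift along the tool's x, y, z in units of 30 mm (1.0 is 30 mm), a list of three; "twist": the turn, a rotation vector about the tool's x, y, z in units of 5 degrees (1.0 is 5 degrees), a list of three. A call has 1 to 5 rows; each row is the pose to reach, as a shift and turn from the pose commanded when the call began, along the tool's axes at that moment; what a row does not reach only later rows make up. A row lasts 1/12 s, in which the tool goes at most 41.7 mm and 7.16 degrees, less where a joint would pass 70% of its speed; a pose out of reach is approached as far as the arm can. A call with a gripper value outside its range is refused whole. OPENING is the opening, from 0 (shut) to 1 (fully open), set as the call begins (- or left out, the last holds). The fingers move at their own pace and stop on an object; FORCE is the grip in N (left out, the last holds). Time passes only in rows, so rows that repeat a pose let the fingers close. It gives the time, the measured TCP pose, the force and the opening at its end, in the units of the state.
- r.read_state(): the state, without advancing time (a new reading comes with each control period).
- r.capture(name): name is "scene" or "side" or "wrist"; returns the picture (400x640x3 uint8, blue, green, red); there is no depth.
- r.camera_params(name): a dict with "fx", "fy", "cx", "cy" (pixels), "pose" (4x4, takes a point from camera to world coordinates). Camera axes: x right, y down, z forward; pixel columns grow to the right and rows downward; lengths in m; the calibration is good to about 2 mm. A picture is of the moment at which its call begins: read the wrist's pose just before it. camera_params takes no time and is no camera call; for the wrist camera it gives the pose at the moment of the call.
- r.finish_job(): hands the job in, once; it reports no verdict.
Trained networks look in the newest picture that a camera, given by its name, has taken for a name from the list of things; names that differ only in an ending like _2 or _b are one class to them, and where a whole thing is asked for, a point or a joint stands for the part that bears it (a point fixed in the world has none). Each returns a list of dicts, best first, with "score" (0 to 1); they miss things now and then, are a little off and sometimes report something else, mostly with a low value. They report only what shows in the picture. A call takes as long as a camera call. They do not tell look-alikes from the thing itself.
- r.boxes_of(query, camera): "box" ([centre column, centre row, width, height] in pixels, round what is visible of it).
The state is a dict: "time_s": time; "q": joint angles; "joint_vel": joint speeds; "effort": joint torques, N m; "eef_pos": TCP position; "ee_rot": TCP orientation; "wrist_force": force on the tool from outside, world axes, zero at the start; "wrist_torque": the same for the moment, N m; "gripper_width": opening from 0.0 (shut) to 1.0 (fully open).
Only numpy, scipy, OpenCV 4.12 (cv2) and the standard library are available. Lean on these libraries where they do the work, as an engineer would, in place of code of your own. Each camera call takes 0.05 s, during which the arm holds its last target.

## Working session

There is one attempt and no reset: what is moved stays moved. The work goes in short steps, Python scripts to look and compute and a shell command to move; the robot and the scene stay as the last step left them, time stands still between calls to the robot, and variables do not carry over. Pictures are saved under pics/ and viewed, and the job is handed in when it is done.

```bash
ls; mkdir -p pics; python3 - <<'E'
from cell import r
import cv2
print(r.read_state())
for n in ("scene","side","wrist"):
    cv2.imwrite(f"pics/{n}0.png",r.capture(n)); p=r.camera_params(n); print(n,p)
E
```

```text
pics
{'time_s': 0.0, 'q': array([ 1.28763662e+00,  3.53646233e-01,  1.63414981e+00,  2.69445219e-05,
        1.15519719e+00, -2.39778363e-03]), 'joint_vel': array([-0.00117624, -0.00191784, -0.00093496, -0.00138109,  0.00204181,
        0.00044086]), 'effort': array([ 2.62601490e-03, -6.05244613e+01, -3.42079604e+01,  1.31809479e-04,
        9.14084434e-03, -3.14629551e-05]), 'eef_pos': array([0.17303509, 0.60006546, 0.23055617]), 'ee_rot': array([-0.56475394,  0.56533351,  0.4247164 , -0.42551966]), 'wrist_force': array([-0.05484895,  0.98006528, -0.53150235]), 'wrist_torque': array([ 0.04800145,  0.01045892, -0.00494154]), 'gripper_width': 1.002871730246191}
scene {'fx': 390.4083424049616, 'fy': 390.4083424049616, 'cx': 321.48640538861736, 'cy': 202.49303454685744, 'pose': array([[-0.79061848,  0.41236504, -0.45263396,  1.17260033],
       [ 0.61229967,  0.52834017, -0.58817155,  0.79304247],
       [-0.00339668, -0.74216692, -0.67020648,  0.91251581],
       [ 0.        ,  0.        ,  0.        ,  1.        ]])}
side {'fx': 411.07465643280574, 'fy': 411.07465643280574, 'cx': 325.1058371443474, 'cy': 205.92706098669748, 'pose': array([[ 0.6245772 , -0.71153987,  0.32189181,  0.12269648],
       [-0.78093   , -0.56523861,  0.26580755, -0.34602373],
       [-0.00718699, -0.41739231, -0.90869797,  1.30482414],
       [ 0.        ,  0.        ,  0.        ,  1.        ]])}
wrist {'fx': 331.3635246632566, 'fy': 331.3635246632566, 'cx': 321.9968357356542, 'cy': 205.45783922460103, 'pose': array([[ 2.77166576e-01,  9.09068441e-01,  3.11084005e-01,
         9.37299063e-02],
       [ 9.60821651e-01, -2.62012809e-01, -9.03938207e-02,
         6.22343959e-01],
       [-6.66175763e-04,  3.23950393e-01, -9.46073834e-01,
         3.74578591e-01],
       [ 0.00000000e+00,  0.00000000e+00,  0.00000000e+00,
         1.00000000e+00]])}
```

View pics/scene0.png

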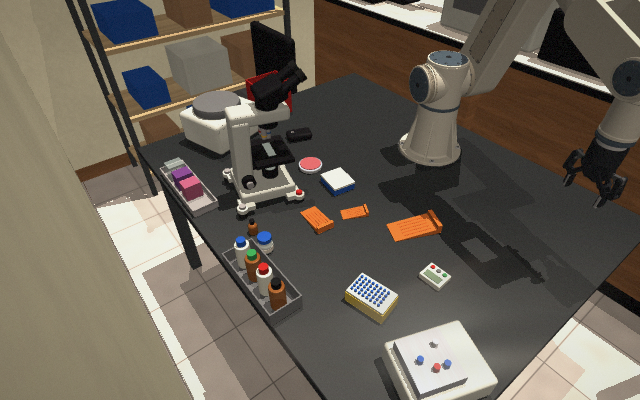

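View pics/side0.png

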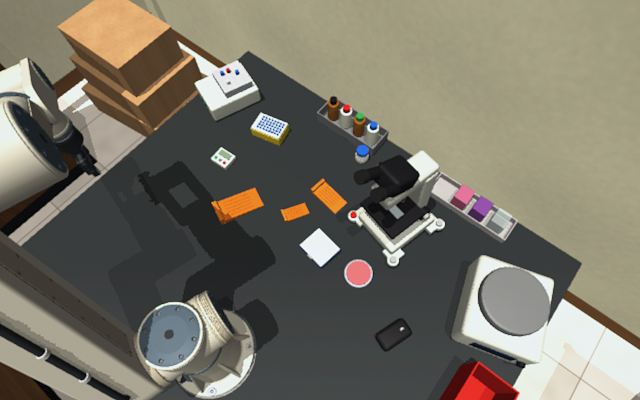

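View pics/wrist0.png

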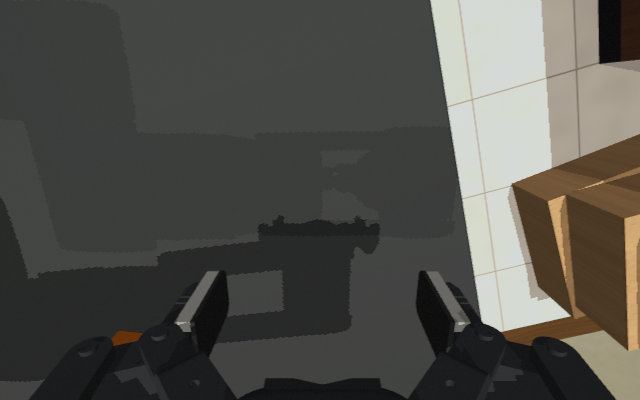

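The scene picture shows three wedges: large at (415,228), small at (354,212), and middle-sized at (317,220), next to the red-capped foot at (299,193). In the side view the middle one is at (328,196) and the red cap at (353,215). I'll zoom in on both.

```bash
python3 - <<'E'
import cv2
a=cv2.imread('pics/scene0.png'); b=cv2.imread('pics/side0.png')
cv2.imwrite('pics/sz.png',cv2.resize(a[165:265,225:385],None,fx=5,fy=5,interpolation=cv2.INTER_CUBIC))
cv2.imwrite('pics/dz.png',cv2.resize(b[165:275,280:440],None,fx=5,fy=5,interpolation=cv2.INTER_CUBIC))
E
```

```text
(no output)
```

View pics/sz.png

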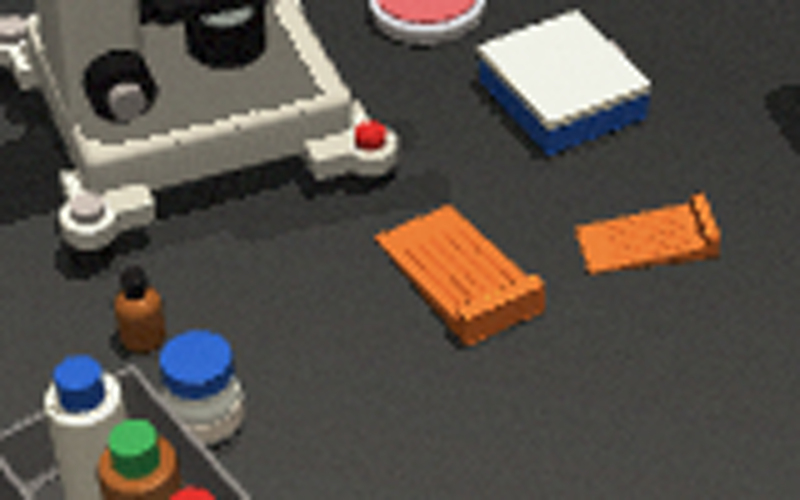

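View pics/dz.png

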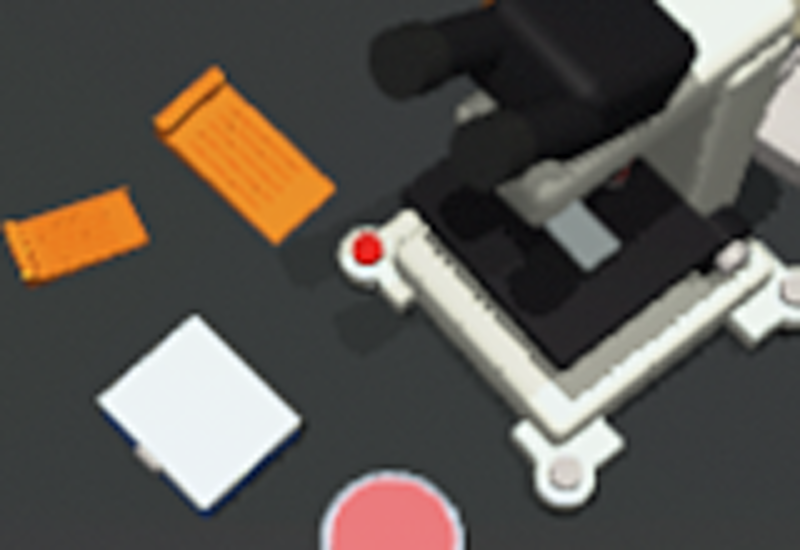

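```bash
cat > h.py <<'E'
import numpy as np
def proj(P,X):
    T=np.linalg.inv(P['pose']); c=T[:3,:3]@np.asarray(X,float)+T[:3,3]
    return np.array([P['fx']*c[0]/c[2]+P['cx'],P['fy']*c[1]/c[2]+P['cy']])
def ray(P,uv):
    d=P['pose'][:3,:3]@np.array([(uv[0]-P['cx'])/P['fx'],(uv[1]-P['cy'])/P['fy'],1]); return P['pose'][:3,3],d/np.linalg.norm(d)
def tri(obs):
    A=np.zeros((3,3));b=np.zeros(3)
    for P,uv in obs:
        o,d=ray(P,uv);M=np.eye(3)-np.outer(d,d);A+=M;b+=M@o
    X=np.linalg.solve(A,b); return X,[np.round(proj(P,X)-uv,1) for P,uv in obs]
def plane(P,uv,z):
    o,d=ray(P,uv);return o+d*(z-o[2])/d[2]
def W(p,pt):
    x,y,a=p;c,s=np.cos(a),np.sin(a);return [x+c*pt[0]-s*pt[1],y+s*pt[0]+c*pt[1],pt[2]]
E
python3 - <<'E'
from cell import r
from h import *
from scipy.optimize import least_squares
S=r.camera_params('scene');D=r.camera_params('side')
z=lambda x,y,o:((x+.5)/5-.5+o[0],(y+.5)/5-.5+o[1])
sz=lambda x,y:np.array(z(x,y,(225,165)));dz=lambda x,y:np.array(z(x,y,(280,165)))
red=tri([(S,sz(371,135)),(D,dz(367,248))]);print('red',red)
c2=tri([(S,sz(88,205)),(D,dz(798,287))]);print('c2',c2)
print('c3 on plane', plane(D,dz(567,472),c2[0][2]))
obs=[(S,sz(377,239),'t'),(S,sz(450,206),'t'),(D,dz(335,187),'t'),(D,dz(275,244),'t'),
 (S,sz(470,345),'b'),(S,sz(545,308),'b'),(D,dz(218,67),'h'),(D,dz(155,122),'h')]
Z={'t':.0015,'b':0,'h':.026}
for P,uv,k in obs: print(k,plane(P,uv,Z[k]).round(4))
E
```

```text
red (array([ 0.60741047, -0.06808629,  0.03601239]), [array([0.3, 0. ]), array([ 0.3, -0.1])])
c2 (array([ 0.77727361, -0.27962378, -0.06984759]), [array([-11.4,  -3.3]), array([-12. ,   3.5])])
c3 on plane [ 0.59793012 -0.25495115 -0.06984759]
t [ 0.6454 -0.0117  0.0015]
t [ 0.5865 -0.0076  0.0015]
t [ 0.643  -0.0143  0.0015]
t [ 0.5826 -0.0083  0.0015]
b [0.6547 0.1041 0.    ]
b [0.5959 0.1079 0.    ]
h [0.6563 0.1012 0.026 ]
h [0.595  0.1083 0.026 ]
```

```bash
python3 - <<'E'
from cell import r
from h import *
S=r.camera_params('scene');D=r.camera_params('side')
import cv2
a=cv2.imread('pics/scene0.png')
cv2.imwrite('pics/sz2.png',cv2.resize(a[55:215,215:325],None,fx=5,fy=5,interpolation=cv2.INTER_CUBIC)[:600] if 0 else cv2.resize(a[55:215,195:355],None,fx=3.7,fy=3.7,interpolation=cv2.INTER_CUBIC))
dz=lambda x,y:((x+.5)/5-.5+280,(y+.5)/5-.5+165)
sz=lambda x,y:((x+.5)/5-.5+225,(y+.5)/5-.5+165)
for q in [(798,287),(567,472)]: print(plane(D,dz(*q),.036).round(3))
print('scene foot',plane(S,sz(88,205),.036).round(3), plane(S,sz(371,135),.036).round(3))
# boxes corners side: slide box
for q in [(195,315),(300,422),(205,512),(97,400)]: print('box',plane(D,dz(*q),.034).round(3))
print('petri',plane(D,dz(392,540),.016).round(3))
print('jar',plane(D,(362.,152.),.058).round(3))
E
```

```text
[ 0.762 -0.309  0.036]
[ 0.561 -0.262  0.036]
scene foot [ 0.798 -0.126  0.036] [ 0.608 -0.069  0.036]
box [ 0.498 -0.007  0.034]
box [ 0.482 -0.107  0.034]
box [ 0.397 -0.097  0.034]
box [0.411 0.006 0.034]
petri [ 0.461 -0.199  0.016]
jar [0.81  0.048 0.058]
```

View pics/sz2.png

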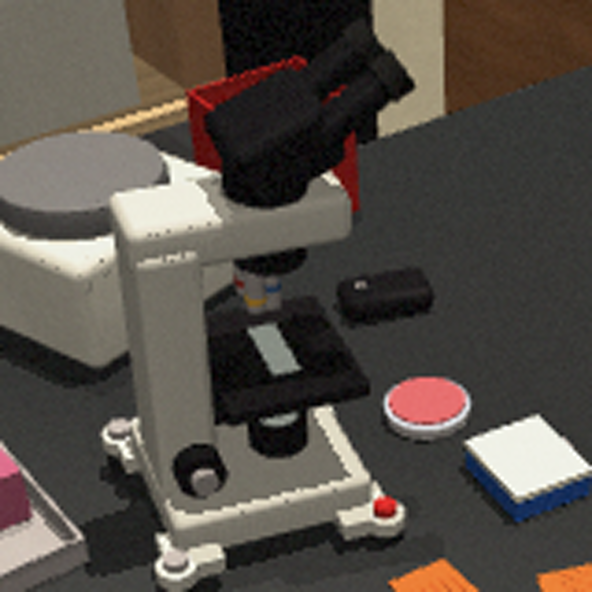

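```bash
cat >> h.py <<'E'
from scipy.spatial.transform import Rotation as Ro
def rot(s): q=s['ee_rot']; return Ro.from_quat([q[1],q[2],q[3],q[0]])
def go(s,pos,R):
    R0=rot(s); t=R0.inv().apply(np.asarray(pos)-s['eef_pos'])/.03
    w=(R0.inv()*R).as_rotvec(degrees=True)/5
    print('t',t.round(2),'w',w.round(2),'rows t',abs(np.linalg.norm(t)*30/41.7).round(1),'rows w',(np.linalg.norm(w)*5/7.16).round(1))
def tool(push_deg,tilt_deg,flip=False):
    # tool y = approach: down, leaning ahead (push dir) by tilt; x = jaw, horizontal perpendicular to push
    a=np.radians(push_deg);t=np.radians(tilt_deg)
    p=np.array([np.cos(a),np.sin(a),0]);y=np.sin(t)*p-np.cos(t)*np.array([0,0,1])
    x=np.array([-p[1],p[0],0]); x=-x if flip else x
    return Ro.from_matrix(np.c_[x,y,np.cross(x,y)])
E
python3 - <<'E'
from cell import r
from h import *
S=r.camera_params('scene');D=r.camera_params('side')
print(tri([(S,(301.8,76.6)),(D,(359,176))]),tri([(S,(293.6,64.5)),(D,(374,191))]))
s=r.read_state(); print(rot(s).as_matrix().round(2),r.grip_depth)
for f in (0,1):
    go(s,[.632,.20,.15],tool(-95.4,15,f)); go(s,[.632,.20,.15],tool(-95.4,0,f))
E
```

```text
(array([ 0.55091062, -0.10344734,  0.42251724]), [array([0.5, 0.1]), array([ 0.6, -0.2])]) (array([ 0.53653478, -0.16039551,  0.43551666]), [array([1.4, 0.3]), array([ 1.7, -0.5])])
[[ 0.28 -0.   -0.96]
 [ 0.96 -0.    0.28]
 [-0.   -1.    0.  ]] 0.0187
t [ -8.57   2.7  -18.39] w [-2.5  15.77  2.07] rows t 14.7 rows w 11.2
t [ -8.57   2.7  -18.39] w [ 1.000e-02  1.586e+01 -1.000e-02] rows t 14.7 rows w 11.1
t [ -8.57   2.7  -18.39] w [  2.17 -20.01   2.63] rows t 14.7 rows w 14.2
t [ -8.57   2.7  -18.39] w [-1.000e-02 -2.014e+01 -1.000e-02] rows t 14.7 rows w 14.1
```

```bash
python3 -m inch '[{"translation":[-0.55,0,-1.2],"twist":[0,1,0]},{"translation":[-1.1,0,-2.4],"twist":[0,2,0]},{"translation":[-1.65,0,-3.6],"twist":[0,3,0]},{"translation":[-2.2,0,-4.8],"twist":[0,4,0]},{"translation":[-2.75,0,-6],"twist":[0,5,0]}]' 0.35 40; python3 - <<'E'
from cell import r
from h import *
s=r.read_state(); print(s['time_s'],s['eef_pos'],s['q'].round(2),s['gripper_width'])
go(s,[.632,.21,.18],tool(-95.4,15))
E
```

```text
time_s: 0.57
eef_pos: [0.3242, 0.4699, 0.2311]
ee_rot: [-0.644, 0.644, 0.291, -0.292]
wrist_force: [0.3, 0.4, -0.6]
gripper_width: 0.352
0.5667 [0.32420742 0.4699336  0.23111914] [ 0.96  0.27  1.75 -0.    1.12  0.11] 0.35173562846720335
t [  0.26   1.7  -13.43] w [-2.77 10.76  1.41] rows t 9.7 rows w 7.8
```

```bash
python3 -m inch '[{"translation":[0,0,-1.3],"twist":[0,1,0]},{"translation":[0,0,-2.6],"twist":[0,2,0]},{"translation":[0,0,-3.9],"twist":[0,3.2,0]},{"translation":[0,0,-5.2],"twist":[0,4.4,0]},{"translation":[0,0,-6.5],"twist":[0,5.5,0]}]'; python3 - <<'E'
from cell import r
from h import *
s=r.read_state(); print(s['time_s'],s['eef_pos'],s['q'].round(2),s['gripper_width'])
go(s,[.632,.21,.18],tool(-95.4,15))
E
```

```text
time_s: 0.98
eef_pos: [0.4714, 0.3416, 0.2312]
ee_rot: [-0.695, 0.695, 0.129, -0.13]
wrist_force: [0.4, 0.4, 0.4]
gripper_width: 0.352
0.9833 [0.47135818 0.3416134  0.23117284] [0.62 0.29 1.73 0.   1.13 0.26] 0.35195676053519276
t [ 3.42  1.71 -6.02] w [-2.95  5.27  0.69] rows t 5.1 rows w 4.2
```

```bash
python3 -m inch '[{"translation":[0.6,0.2,-1.0],"twist":[-0.5,1,0.1]},{"translation":[1.3,0.5,-2.1],"twist":[-1.1,2,0.2]},{"translation":[2,0.9,-3.2],"twist":[-1.8,3,0.4]},{"translation":[2.6,1.2,-4.3],"twist":[-2.4,4,0.5]},{"translation":[3.2,1.6,-5.4],"twist":[-2.9,5,0.6]}]'; python3 - <<'E'
from cell import r
from h import *
import cv2
s=r.read_state(); print(s['time_s'],s['eef_pos'],s['q'].round(2),s['gripper_width'])
go(s,[.632,.19,.06],tool(-95.4,15))
for n in ("side","wrist"): cv2.imwrite(f"pics/{n}1.png",r.capture(n))
E
```

```text
time_s: 1.4
eef_pos: [0.6202, 0.2265, 0.183]
ee_rot: [-0.61, 0.792, -0.026, 0.023]
wrist_force: [-0.2, 1.2, 0.5]
gripper_width: 0.348
1.4 [0.62016051 0.22645841 0.18302354] [ 0.46  0.52  1.51 -0.24  1.25  0.62] 0.3481661533248084
t [ 0.46  4.27 -0.1 ] w [-0.04  0.27  0.13] rows t 3.1 rows w 0.2
```

View pics/wrist1.png

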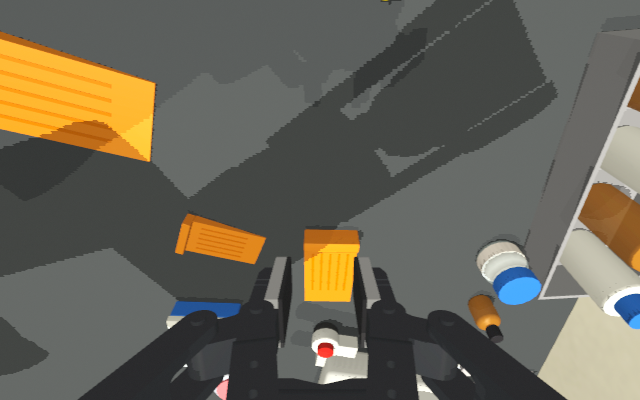

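View pics/side1.png

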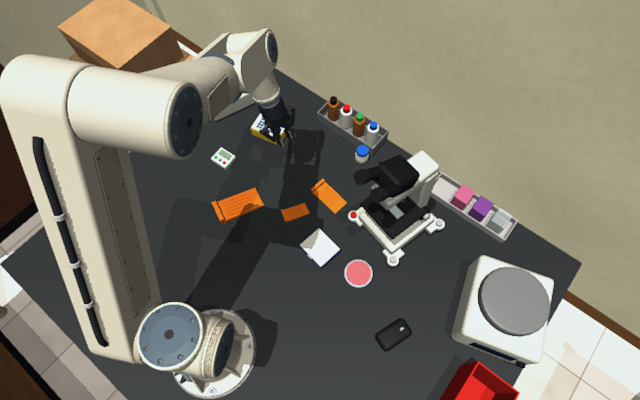

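```bash
python3 - <<'E'
from cell import r
import cv2,pickle
p=r.camera_params('wrist'); im=r.capture('wrist'); pickle.dump(p,open('w2.pkl','wb')); cv2.imwrite('pics/wrist2.png',im)
cv2.imwrite('pics/wz2.png',cv2.resize(im[220:380,240:420],None,fx=3.7,fy=3.7,interpolation=cv2.INTER_CUBIC))
s=r.read_state();print(s['eef_pos'],s['joint_vel'].round(3))
E
```

```text
[0.61947593 0.22581695 0.18093246] [ 0.035 -0.049  0.024  0.032 -0.001 -0.029]
```

View pics/wz2.png

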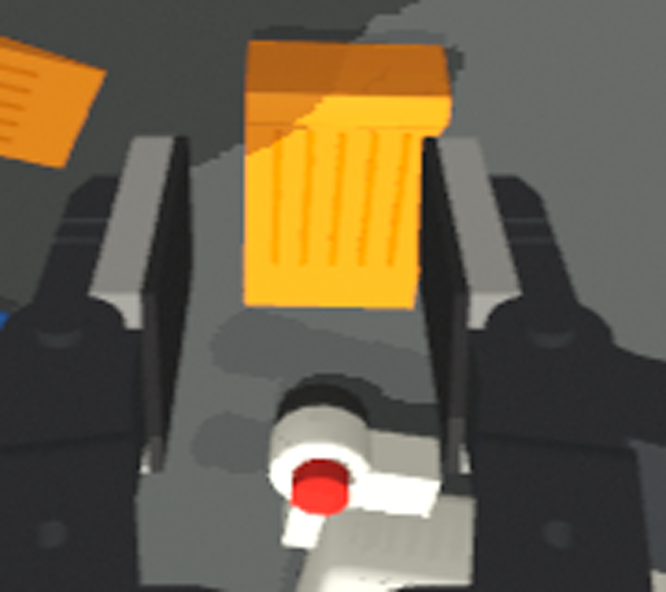

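The wrist view shows the wedge heel towards the hand: back-bottom edge from zoom (248,41) to (446,47), thin edge from (244,305) to (415,309). The foot with the red cap lies straight ahead at about (320,430).

```bash
python3 - <<'E'
from cell import r
from h import *
import pickle
from scipy.optimize import least_squares
P=pickle.load(open('w2.pkl','rb')); S=r.camera_params('scene');D=r.camera_params('side')
w=lambda x,y:np.array([(x+.5)/3.7-.5+240,(y+.5)/3.7-.5+220])
sz=lambda x,y:np.array([(x+.5)/5-.5+225,(y+.5)/5-.5+165]);dz=lambda x,y:np.array([(x+.5)/5-.5+280,(y+.5)/5-.5+165])
wo=[(P,w(248,41),(-.06,-.03,0)),(P,w(446,47),(-.06,.03,0)),(P,w(247,92),(-.06,-.03,.026)),(P,w(450,97),(-.06,.03,.026)),(P,w(244,307),(.06,-.03,0)),(P,w(415,311),(.06,.03,0))]
so=[(S,sz(377,239),(.06,.03,.0015)),(S,sz(450,206),(.06,-.03,.0015)),(D,dz(335,187),(.06,.03,.0015)),(D,dz(275,244),(.06,-.03,.0015)),
 (S,sz(470,345),(-.06,.03,0)),(S,sz(545,308),(-.06,-.03,0)),(D,dz(218,67),(-.06,.03,.026)),(D,dz(155,122),(-.06,-.03,.026))]
for n,o in (('w',wo),('ss',so)):
    f=lambda p:np.concatenate([proj(A,W(p,pt))-uv for A,uv,pt in o])
    R=least_squares(f,[.62,.0475,-1.66]);print(n,R.x[:2].round(4),np.degrees(R.x[2]).round(2),R.fun.round(1))
    o2=o
print('cap', tri([(S,sz(371,135)),(D,dz(367,248)),(P,w(320,488))]))
E
```

```text
w [0.6208 0.0455] -95.9 [ 0.3 -0.  -0.6 -0.4 -0.3  1.2  0.6  1.1  0.7 -1.3 -0.8 -1.5]
ss [0.6198 0.0472] -95.67 [-0.2 -0.8  0.2 -0.6  0.4  0.   0.5 -0.1 -0.2  0.1  0.4  0.3 -0.8 -0.3
 -0.2 -0.4]
cap (array([ 0.6073031 , -0.06824819,  0.03683433]), [array([ 0.3, -0.2]), array([ 0.3, -0.1]), array([ 0. , -0.6])])
```

```bash
python3 - <<'E'
from cell import r
from h import *
s=r.read_state(); go(s,[.632,.165,.04],tool(-95.8,15)); go(s,[.6315,.16,.009],tool(-95.8,15))
E
```

```text
t [ 0.55  5.05 -0.73] w [-0.04  0.37  0.11] rows t 3.7 rows w 0.3
t [ 0.54  6.09 -0.63] w [-0.04  0.37  0.11] rows t 4.4 rows w 0.3
```

```bash
python3 -m inch '[{"translation":[0.15,1.2,-0.1],"twist":[0,0.1,0]},{"translation":[0.3,2.4,-0.2],"twist":[0,0.2,0.1]},{"translation":[0.4,3.5,-0.4],"twist":[0,0.3,0.1]},{"translation":[0.5,4.4,-0.6],"twist":[0,0.4,0.1]},{"translation":[0.55,5.05,-0.7],"twist":[0,0.4,0.1]}]'; python3 - <<'E'
from cell import r
from h import *
import cv2
cv2.imwrite(f"pics/wrist3.png",r.capture('wrist'))
s=r.read_state(); print(s['time_s'],s['eef_pos'],s['wrist_force'])
go(s,[.631,.15,.009],tool(-95.8,15))
E
```

```text
time_s: 1.97
eef_pos: [0.6303, 0.167, 0.0402]
ee_rot: [-0.61, 0.791, -0.039, 0.031]
wrist_force: [-0.0, -0.3, -0.9]
gripper_width: 0.35
2.0167 [0.62881442 0.16540083 0.03734662] [-1.09610404 -0.64355729 -2.96267683]
t [ 0.13  1.04 -0.25] w [-0.04  0.01 -0.02] rows t 0.8 rows w 0.0
```

View pics/wrist3.png

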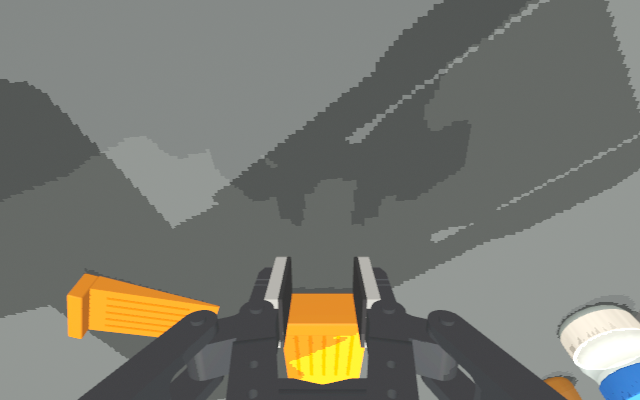

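```bash
python3 - <<'E'
from cell import r
from h import *
P=r.camera_params('wrist');s=r.read_state();R=rot(s)
print('cam',P['pose'][:3,3])
for dx in (-.03,-.015,.015,.03):
  for dy in (0,-.01,-.02):
    for dz in (-.011,.011): print(dx,dy,dz,proj(P,s['eef_pos']+R.apply([dx,dy,dz])).round(0),end=';')
  print()
p=(.62,.0465,np.radians(-95.8))
for pt in [(-.06,-.03,.026),(-.06,.03,.026),(-.06,-.03,0),(-.06,.03,0)]: print(proj(P,W(p,pt)).round(0))
E
```

```text
cam [0.64131376 0.28072327 0.15515601]
-0.03 0 -0.011 [260. 289.];-0.03 0 0.011 [258. 249.];-0.03 -0.01 -0.011 [257. 301.];-0.03 -0.01 0.011 [254. 259.];-0.03 -0.02 -0.011 [253. 314.];-0.03 -0.02 0.011 [249. 270.];
-0.015 0 -0.011 [290. 289.];-0.015 0 0.011 [289. 249.];-0.015 -0.01 -0.011 [289. 301.];-0.015 -0.01 0.011 [287. 259.];-0.015 -0.02 -0.011 [286. 314.];-0.015 -0.02 0.011 [285. 270.];
0.015 0 -0.011 [350. 289.];0.015 0 0.011 [352. 249.];0.015 -0.01 -0.011 [352. 301.];0.015 -0.01 0.011 [354. 259.];0.015 -0.02 -0.011 [354. 314.];0.015 -0.02 0.011 [356. 270.];
0.03 0 -0.011 [380. 289.];0.03 0 0.011 [383. 249.];0.03 -0.01 -0.011 [384. 301.];0.03 -0.01 0.011 [387. 259.];0.03 -0.02 -0.011 [388. 314.];0.03 -0.02 0.011 [391. 270.];
[277. 326.]
[375. 326.]
[282. 293.]
[370. 293.]
```

```bash
python3 -m inch '[{"translation":[0.05,0.5,-0.1],"twist":[0,0,0]},{"translation":[0.1,0.8,-0.2],"twist":[0,0,0]},{"translation":[0.13,1.05,-0.3],"twist":[0,0,0]},{"translation":[0.13,1.1,-0.3],"twist":[0,0,0]}]'; python3 - <<'E'
from cell import r
from h import *
s=r.read_state(); print(s['time_s'],s['eef_pos'],s['wrist_force'])
s=r.read_state();go(s,[.630,.13,.005],tool(-95.8,15))
E
```

```text
time_s: 2.35
eef_pos: [0.6338, 0.15, 0.0123]
ee_rot: [-0.61, 0.791, -0.039, 0.032]
wrist_force: [0.5, 0.7, 0.4]
gripper_width: 0.349
2.35 [0.63382732 0.15000462 0.01227848] [0.4961865  0.68162098 0.39353767]
t [-0.06  0.41 -0.59] w [-0.06 -0.    0.04] rows t 0.5 rows w 0.1
```

```bash
python3 -m inch '[{"translation":[-0.05,0.1,-0.2],"twist":[0,0,0]},{"translation":[-0.08,0.12,-0.3],"twist":[0,0,0]},{"translation":[-0.08,0.12,-0.3],"twist":[0,0,0]}]'; python3 - <<'E'
from cell import r
from h import *
s=r.read_state(); print(s['time_s'],s['eef_pos'],s['wrist_force'])
go(s,[.6275,.12,.005],tool(-95.8,15))
E
```

```text
time_s: 2.6
eef_pos: [0.6308, 0.1406, 0.012]
ee_rot: [-0.61, 0.791, -0.038, 0.033]
wrist_force: [-0.2, -0.2, 1.0]
gripper_width: 0.348
2.6 [0.63075512 0.14055522 0.01196657] [-0.22603795 -0.22651921  1.02642765]
t [-0.04  0.4  -0.61] w [-0.06 -0.01  0.05] rows t 0.5 rows w 0.1
```

```bash
python3 -m inch '[{"translation":[0,0.15,0],"twist":[0,0,0]},{"translation":[0,0.23,-0.05],"twist":[0,0,0]},{"translation":[0,0.25,-0.1],"twist":[0,0,0]},{"translation":[0,0.25,-0.1],"twist":[0,0,0]}]'; python3 - <<'E'
from cell import r
from h import *
import cv2
s=r.read_state(); print(s['time_s'],s['eef_pos'],s['wrist_force'])
P=r.camera_params('wrist');cv2.imwrite(f"pics/wrist4.png",r.capture('wrist')); cv2.imwrite(f"pics/scene4.png",cv2.resize(r.capture('scene')[120:260,220:400],None,fx=4,fy=4,interpolation=cv2.INTER_CUBIC))
s=r.read_state();print(s['eef_pos'])
E
```

```text
time_s: 2.93
eef_pos: [0.6303, 0.1359, 0.0046]
ee_rot: [-0.61, 0.791, -0.039, 0.032]
wrist_force: [0.1, 0.3, -0.1]
gripper_width: 0.353
2.9333 [0.6302887  0.13593718 0.00459157] [ 0.05098904  0.33906527 -0.12709457]
[0.63050593 0.13623523 0.00477569]
```

View pics/wrist4.png

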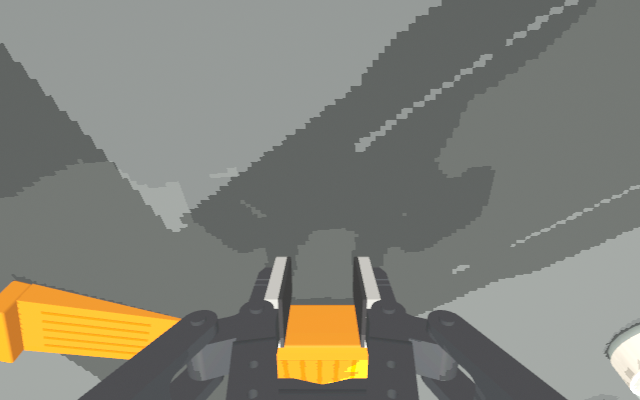

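View pics/scene4.png

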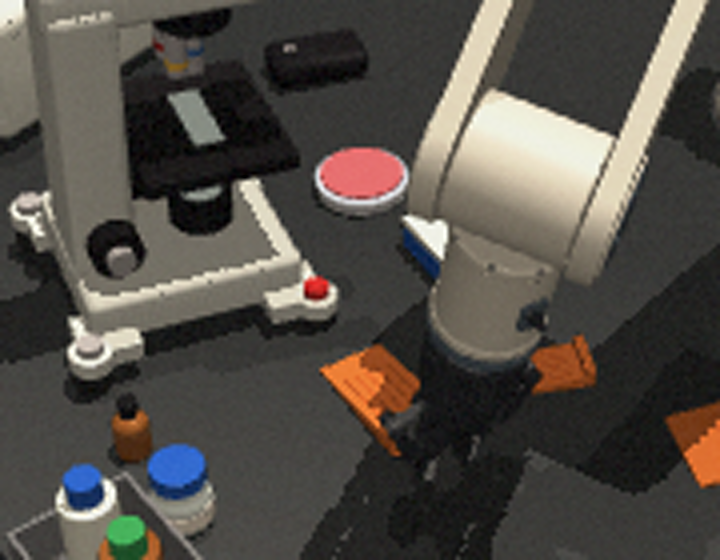

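```bash
python3 -m inch '[{"translation":[0,0.05,-0.2],"twist":[0,0,0]},{"translation":[0,0.1,-0.4],"twist":[0,0,0]},{"translation":[0,0.16,-0.6],"twist":[0,0,0]},{"translation":[0,0.21,-0.8],"twist":[0,0,0]},{"translation":[0,0.26,-1],"twist":[0,0,0]}]'; python3 -m inch '[{"translation":[0,0.05,-0.2],"twist":[0,0,0]},{"translation":[0,0.1,-0.4],"twist":[0,0,0]},{"translation":[0,0.13,-0.5],"twist":[0,0,0]}]'; python3 - <<'E'
from cell import r
from h import *
import cv2
P=r.camera_params('wrist');cv2.imwrite(f"pics/wrist5.png",r.capture('wrist')); cv2.imwrite(f"pics/scene5.png",cv2.resize(r.capture('scene')[120:260,220:400],None,fx=4,fy=4,interpolation=cv2.INTER_CUBIC))
cv2.imwrite(f"pics/side5.png",cv2.resize(r.capture('side')[165:265,280:440],None,fx=5,fy=5,interpolation=cv2.INTER_CUBIC))
s=r.read_state();print(s['eef_pos'],s['wrist_force'])
E
```

```text
time_s: 3.45
eef_pos: [0.6273, 0.1046, 0.0049]
ee_rot: [-0.61, 0.791, -0.039, 0.033]
wrist_force: [-0.4, 0.3, -0.0]
gripper_width: 0.348
time_s: 3.7
eef_pos: [0.6257, 0.0889, 0.0049]
ee_rot: [-0.61, 0.791, -0.039, 0.033]
wrist_force: [0.6, 1.1, 1.0]
gripper_width: 0.346
[0.62579618 0.08960016 0.00492212] [-0.52064488  0.72873135  0.0992949 ]
```

View pics/side5.png

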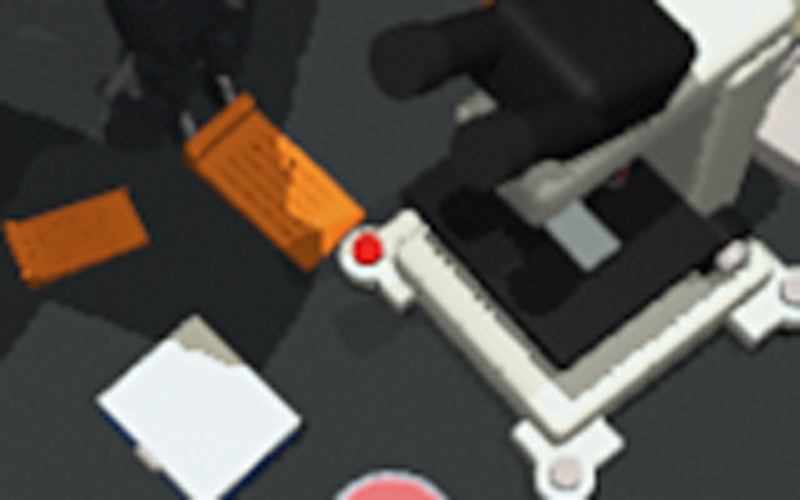

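View pics/scene5.png

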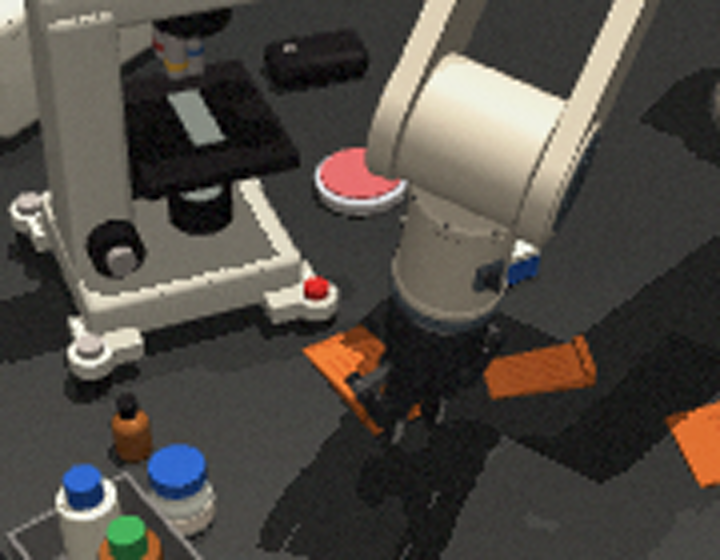

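```bash
cat > fit.py <<'E'
from h import *
from scipy.optimize import least_squares
def fit(D,t1,t2,h1,h2,foot=(.607,-.068)):
    dz=lambda q:np.array([(q[0]+.5)/5-.5+280,(q[1]+.5)/5-.5+165])
    o=[]
    for q,pt in ((t1,(.06,.03,.0015)),(t2,(.06,-.03,.0015)),(h1,(-.06,.03,.026)),(h2,(-.06,-.03,.026))):
        if q: o.append((dz(q),pt))
    R=least_squares(lambda p:np.concatenate([proj(D,W(p,pt))-uv for uv,pt in o]),[.62,.02,-1.66])
    x,y,a=R.x; d=np.array(foot)-[x,y]
    print('wedge',x.round(4),y.round(4),np.degrees(a).round(2),'res',abs(R.fun).max().round(1),'foot in wedge',(d@[np.cos(a),np.sin(a)]).round(4),(d@[-np.sin(a),np.cos(a)]).round(4))
E
python3 - <<'E'
from cell import r
from fit import *
fit(r.camera_params('side'),(366,213),(307,270),(248,93),(185,150))
fit(r.camera_params('side'),(335,187),(275,244),(218,67),(155,122))
E
```

```text
wedge 0.6165 0.0173 -95.86 res 0.6 foot in wedge 0.0858 -0.0007
wedge 0.6192 0.0468 -96.44 res 0.5 foot in wedge 0.1154 0.0007
```

```bash
python3 -m inch '[{"translation":[0,0.03,-0.1],"twist":[0,0,0]},{"translation":[0,0.05,-0.2],"twist":[0,0,0]},{"translation":[0,0.08,-0.3],"twist":[0,0,0]},{"translation":[0,0.11,-0.4],"twist":[0,0,0]},{"translation":[0,0.13,-0.5],"twist":[0,0,0]}]';  python3 -m inch '[{"translation":[0,0.02,-0.07],"twist":[0,0,0]},{"translation":[0,0.04,-0.14],"twist":[0,0,0]},{"translation":[0,0.06,-0.21],"twist":[0,0,0]},{"translation":[0,0.07,-0.28],"twist":[0,0,0]},{"translation":[0,0.09,-0.35],"twist":[0,0,0]}]'
```

```text
time_s: 4.27
eef_pos: [0.6243, 0.0744, 0.0049]
ee_rot: [-0.61, 0.791, -0.038, 0.032]
wrist_force: [0.5, 0.1, 0.1]
gripper_width: 0.346
time_s: 4.68
eef_pos: [0.6237, 0.0647, 0.005]
ee_rot: [-0.611, 0.79, -0.038, 0.033]
wrist_force: [0.2, 5.7, 0.6]
gripper_width: 0.349
```

```bash
python3 - <<'E'
from cell import r
from h import *
import cv2
cv2.imwrite(f"pics/side6.png",cv2.resize(r.capture('side')[165:265,280:440],None,fx=5,fy=5,interpolation=cv2.INTER_CUBIC))
s=r.read_state();print(s['time_s'],s['eef_pos'],s['wrist_force'])
E
```

```text
4.7333 [0.62352213 0.06419622 0.00496388] [ 0.99921219  4.1944939  -0.8907336 ]
```

View pics/side6.png

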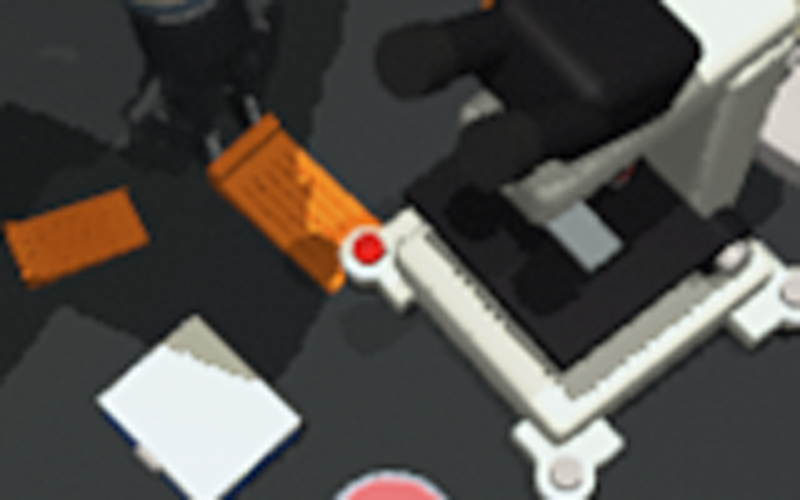

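```bash
python3 -m inch '[{"translation":[0,0.02,-0.07],"twist":[0,0,0]},{"translation":[0,0.04,-0.14],"twist":[0,0,0]},{"translation":[0,0.06,-0.21],"twist":[0,0,0]},{"translation":[0,0.07,-0.28],"twist":[0,0,0]},{"translation":[0,0.09,-0.35],"twist":[0,0,0]}]'
```

```text
time_s: 5.15
eef_pos: [0.6224, 0.0536, 0.005]
ee_rot: [-0.611, 0.79, -0.038, 0.033]
wrist_force: [0.6, 5.5, -1.6]
gripper_width: 0.351
```

```bash
python3 - <<'E'
from cell import r
from h import *
import cv2
cv2.imwrite(f"pics/side7.png",cv2.resize(r.capture('side')[165:265,280:440],None,fx=5,fy=5,interpolation=cv2.INTER_CUBIC))
s=r.read_state();print(s['time_s'],s['eef_pos'],s['wrist_force'],s['wrist_torque'])
E
```

```text
5.2 [0.62223016 0.05311937 0.00493026] [ 0.33207616  3.66466841 -0.8660168 ] [ 0.79907581 -0.14188424  0.03402431]
```

View pics/side7.png

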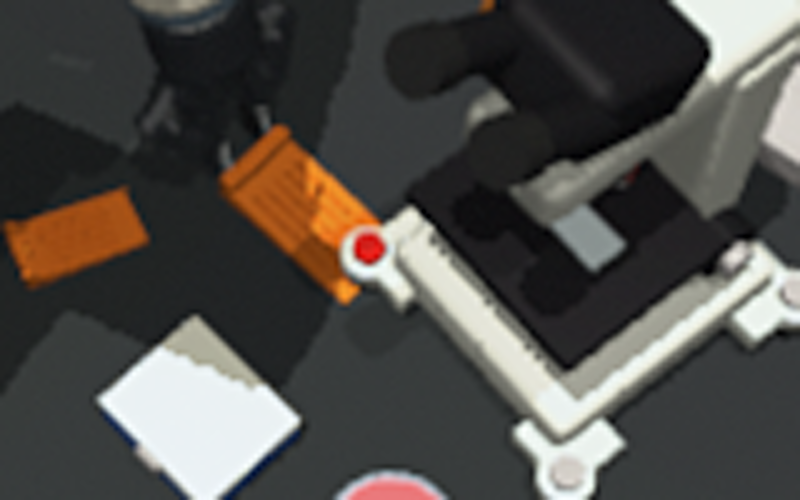

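```bash
python3 -m inch '[{"translation":[0,0.02,-0.07],"twist":[0,0,0]},{"translation":[0,0.04,-0.14],"twist":[0,0,0]},{"translation":[0,0.06,-0.21],"twist":[0,0,0]},{"translation":[0,0.07,-0.28],"twist":[0,0,0]},{"translation":[0,0.09,-0.35],"twist":[0,0,0]}]'
```

```text
time_s: 5.62
eef_pos: [0.6211, 0.0424, 0.005]
ee_rot: [-0.61, 0.791, -0.038, 0.032]
wrist_force: [0.7, 5.3, -1.1]
gripper_width: 0.348
```

```bash
python3 -m inch '[{"translation":[0,0.02,-0.07],"twist":[0,0,0]},{"translation":[0,0.04,-0.14],"twist":[0,0,0]},{"translation":[0,0.06,-0.21],"twist":[0,0,0]},{"translation":[0,0.07,-0.28],"twist":[0,0,0]},{"translation":[0,0.08,-0.3],"twist":[0,0,0]}]'; python3 - <<'E'
from cell import r
from h import *
import cv2
cv2.imwrite(f"pics/side8.png",cv2.resize(r.capture('side')[165:265,280:440],None,fx=5,fy=5,interpolation=cv2.INTER_CUBIC))
s=r.read_state();print(s['time_s'],s['eef_pos'],s['wrist_force'],s['wrist_torque'])
E
```

```text
time_s: 6.03
eef_pos: [0.6198, 0.0324, 0.005]
ee_rot: [-0.61, 0.791, -0.039, 0.032]
wrist_force: [-0.1, 3.9, -2.6]
gripper_width: 0.349
6.0833 [0.619834   0.0324589  0.00493909] [ 0.05940359  2.08621401 -0.10441873] [ 0.58671574 -0.01420291  0.02600523]
```

View pics/side8.png

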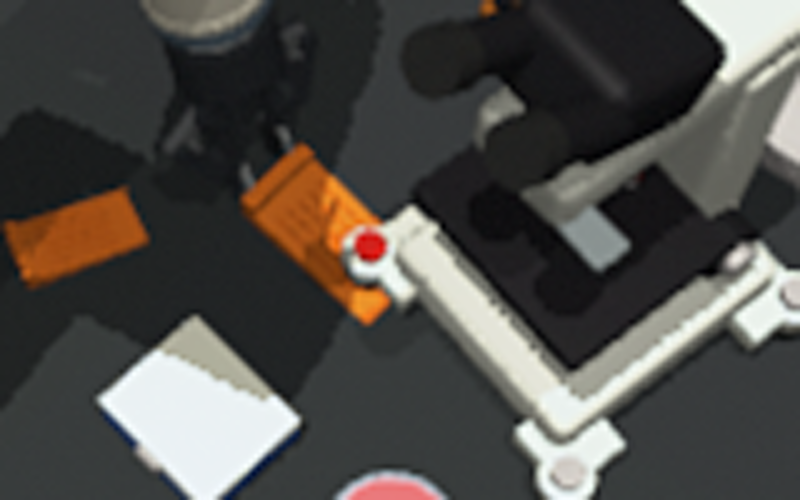

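```bash
python3 -m inch '[{"translation":[0,0.02,-0.07],"twist":[0,0,0]},{"translation":[0,0.04,-0.14],"twist":[0,0,0]},{"translation":[0,0.05,-0.2],"twist":[0,0,0]},{"translation":[0,0.06,-0.25],"twist":[0,0,0]},{"translation":[0,0.08,-0.3],"twist":[0,0,0]}]'
```

```text
time_s: 6.5
eef_pos: [0.619, 0.0234, 0.0049]
ee_rot: [-0.61, 0.791, -0.039, 0.032]
wrist_force: [0.0, 4.4, -2.0]
gripper_width: 0.35
```

```bash
python3 -m inch '[{"translation":[0,0.01,-0.03],"twist":[0,0,0]},{"translation":[0,0.02,-0.06],"twist":[0,0,0]},{"translation":[0,0.02,-0.09],"twist":[0,0,0]},{"translation":[0,0.03,-0.12],"twist":[0,0,0]}]'; python3 - <<'E'
from cell import r
from h import *
import cv2
cv2.imwrite(f"pics/side9.png",cv2.resize(r.capture('side')[165:265,280:440],None,fx=5,fy=5,interpolation=cv2.INTER_CUBIC))
s=r.read_state();print(s['time_s'],s['eef_pos'],s['wrist_force'],s['wrist_torque'])
E
```

```text
time_s: 6.83
eef_pos: [0.6187, 0.0199, 0.005]
ee_rot: [-0.61, 0.791, -0.038, 0.032]
wrist_force: [0.5, 3.5, -1.2]
gripper_width: 0.348
6.8833 [0.61863196 0.01970048 0.0049536 ] [ 0.43372307  1.58067173 -1.75606104] [ 0.63436566 -0.04196725  0.06736962]
```

View pics/side9.png

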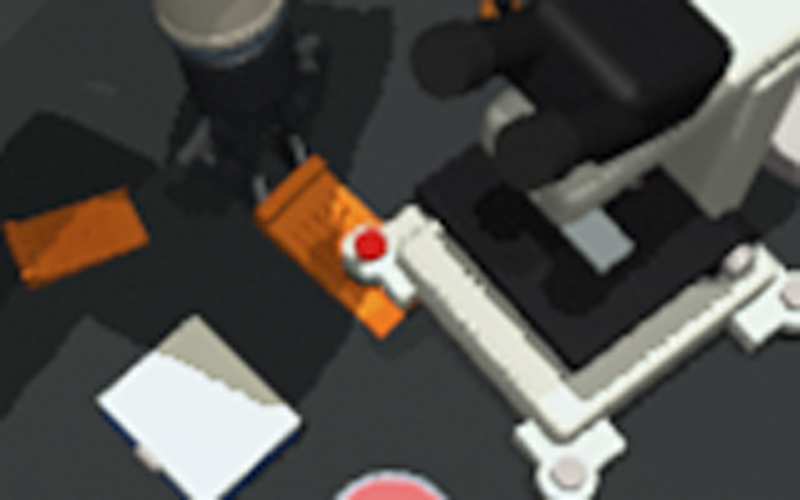

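```bash
python3 -m inch '[{"translation":[0,0.01,-0.04],"twist":[0,0,0]},{"translation":[0,0.02,-0.08],"twist":[0,0,0]}]'
```

```text
time_s: 7.05
eef_pos: [0.6184, 0.0174, 0.005]
ee_rot: [-0.61, 0.791, -0.038, 0.032]
wrist_force: [-0.0, 3.1, -1.5]
gripper_width: 0.345
```

```bash
python3 -m inch '[{"translation":[0,0.01,-0.03],"twist":[0,0,0]},{"translation":[0,0.01,-0.05],"twist":[0,0,0]}]'
```

```text
time_s: 7.22
eef_pos: [0.6183, 0.0158, 0.0051]
ee_rot: [-0.61, 0.791, -0.039, 0.032]
wrist_force: [-0.6, 2.8, -2.0]
gripper_width: 0.345
```

```bash
python3 -m inch '[{"translation":[0,0.01,-0.03],"twist":[0,0,0]},{"translation":[0,0.01,-0.05],"twist":[0,0,0]}]'
```

```text
time_s: 7.38
eef_pos: [0.6181, 0.0143, 0.0052]
ee_rot: [-0.61, 0.791, -0.039, 0.032]
wrist_force: [-0.1, 3.5, -2.3]
gripper_width: 0.353
```

```bash
python3 -m inch '[{"translation":[0,0.01,-0.03],"twist":[0,0,0]},{"translation":[0,0.01,-0.05],"twist":[0,0,0]}]'
```

```text
time_s: 7.55
eef_pos: [0.618, 0.0128, 0.0052]
ee_rot: [-0.61, 0.791, -0.039, 0.032]
wrist_force: [0.3, 3.0, -2.0]
gripper_width: 0.351
```

```bash
python3 -m inch '[{"translation":[0,0.01,-0.03],"twist":[0,0,0]},{"translation":[0,0.01,-0.03],"twist":[0,0,0]}]'
```

```text
time_s: 7.72
eef_pos: [0.618, 0.0119, 0.0054]
ee_rot: [-0.61, 0.791, -0.038, 0.032]
wrist_force: [-0.1, 2.0, -1.8]
gripper_width: 0.352
```

```bash
python3 -c "
from cell import r
import cv2
cv2.imwrite('pics/side10.png',cv2.resize(r.capture('side')[165:265,280:440],None,fx=5,fy=5,interpolation=cv2.INTER_CUBIC))
s=r.read_state();print(s['eef_pos'],s['wrist_force'])"
```

```text
[0.61801299 0.01189514 0.00536277] [ 0.08651725  2.11413423 -0.68042479]
```

View pics/side10.png

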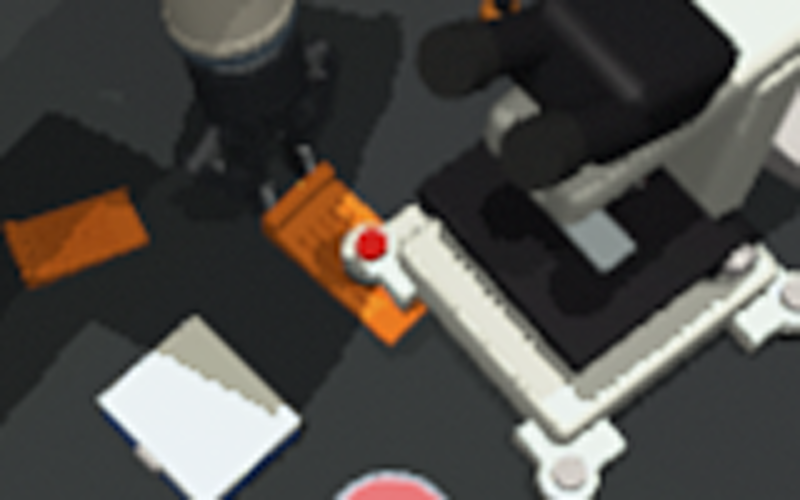

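```bash
python3 - <<'E'
from cell import r
from fit import *
fit(r.camera_params('side'),None,(389,346),(330,164),(265,218))
E
python3 -m inch '[{"translation":[0,0.01,-0.03],"twist":[0,0,0]},{"translation":[0,0.01,-0.04],"twist":[0,0,0]}]'
```

```text
wedge 0.6078 -0.0609 -97.54 res 0.5 foot in wedge 0.0071 0.0002
time_s: 7.93
eef_pos: [0.618, 0.0108, 0.0054]
ee_rot: [-0.61, 0.791, -0.038, 0.032]
wrist_force: [0.5, 3.1, -0.2]
gripper_width: 0.348
```

```bash
python3 -m inch '[{"translation":[0,0.01,-0.03],"twist":[0,0,0]},{"translation":[0,0.01,-0.04],"twist":[0,0,0]}]'
```

```text
time_s: 8.1
eef_pos: [0.6178, 0.0095, 0.0054]
ee_rot: [-0.61, 0.791, -0.038, 0.032]
wrist_force: [0.2, 3.3, -1.6]
gripper_width: 0.348
```

```bash
python3 -m inch '[{"translation":[0,0.01,-0.03],"twist":[0,0,0]},{"translation":[0,0.01,-0.04],"twist":[0,0,0]}]'
```

```text
time_s: 8.27
eef_pos: [0.6177, 0.0084, 0.0054]
ee_rot: [-0.61, 0.791, -0.038, 0.033]
wrist_force: [0.6, 5.1, -0.7]
gripper_width: 0.348
```

```bash
python3 -m inch '[{"translation":[0,0.01,-0.03],"twist":[0,0,0]},{"translation":[0,0.01,-0.04],"twist":[0,0,0]}]'
```

```text
time_s: 8.43
eef_pos: [0.6178, 0.0077, 0.0054]
ee_rot: [-0.611, 0.79, -0.038, 0.033]
wrist_force: [0.7, 7.7, 0.2]
gripper_width: 0.35
```

```bash
python3 -c "
from cell import r
import cv2
a=cv2.imread('pics/side0.png');b=r.capture('side');cv2.imwrite('pics/side11f.png',b)
cv2.imwrite('pics/side11.png',cv2.resize(b[165:265,280:440],None,fx=5,fy=5,interpolation=cv2.INTER_CUBIC))
c=r.capture('scene');cv2.imwrite('pics/scene11.png',cv2.resize(c[120:260,220:400],None,fx=4,fy=4,interpolation=cv2.INTER_CUBIC))
s=r.read_state();print(s['eef_pos'],s['wrist_force'])"
```

```text
[0.61777919 0.00766685 0.00536552] [ 0.64554664  7.19943327 -0.50387177]
```

View pics/side11.png

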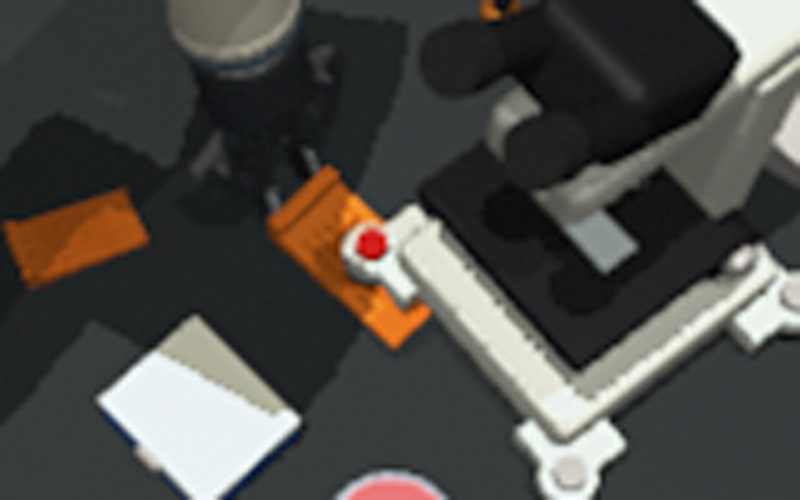

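View pics/scene11.png

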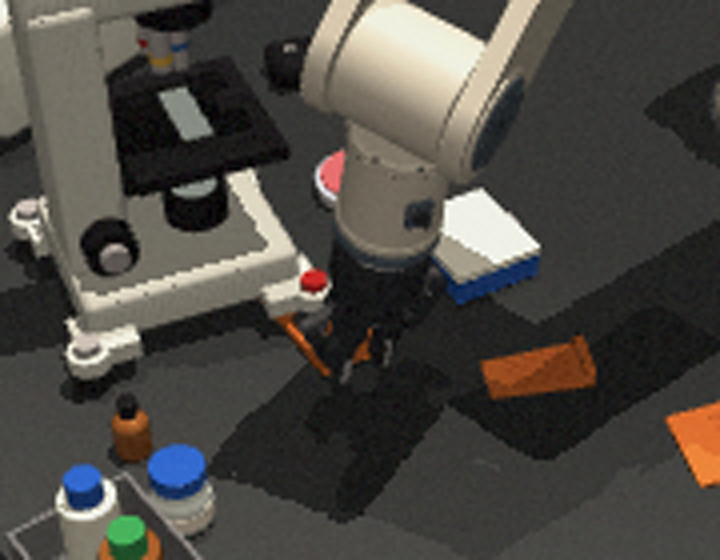

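```bash
python3 -m inch '[{"translation":[0,0.01,-0.03],"twist":[0,0,0]},{"translation":[0,0.01,-0.04],"twist":[0,0,0]}]'
```

```text
time_s: 8.7
eef_pos: [0.6179, 0.0071, 0.0054]
ee_rot: [-0.611, 0.79, -0.038, 0.033]
wrist_force: [0.2, 12.5, -0.5]
gripper_width: 0.346
```

```bash
python3 -m inch '[{"translation":[0,0.01,-0.02],"twist":[0,0,0]},{"translation":[0,0.01,-0.03],"twist":[0,0,0]}]'
```

```text
time_s: 8.87
eef_pos: [0.6179, 0.0067, 0.0054]
ee_rot: [-0.611, 0.79, -0.038, 0.033]
wrist_force: [-0.4, 15.5, 1.0]
gripper_width: 0.353
```

The force has climbed from 3 to 15.5 N while the wedge barely advances, so the microscope is at its level stop. I'll draw the hand straight back.

```bash
python3 -m inch '[{"translation":[0,-0.03,0.1],"twist":[0,0,0]},{"translation":[0,-0.08,0.3],"twist":[0,0,0]},{"translation":[0,-0.18,0.7],"twist":[0,0,0]},{"translation":[0,-0.35,1.3],"twist":[0,0,0]},{"translation":[0,-0.6,2.0],"twist":[0,0,0]}]'; python3 -m inch '[{"translation":[0,-0.5,0.9],"twist":[0,0,0]},{"translation":[0,-1.3,1.8],"twist":[0,0,0]},{"translation":[0,-2.4,2.6],"twist":[0,0,0]},{"translation":[0,-3.5,3.2],"twist":[0,0,0]},{"translation":[0,-4.5,3.6],"twist":[0,0,0]}]'; python3 -m inch '[{"translation":[0,0,0],"twist":[0,0,0]},{"translation":[0,0,0],"twist":[0,0,0]},{"translation":[0,0,0],"twist":[0,0,0]}]'; python3 -c "
from cell import r
import cv2
b=r.capture('side');cv2.imwrite('pics/side12f.png',b)
cv2.imwrite('pics/side12.png',cv2.resize(b[165:265,280:440],None,fx=5,fy=5,interpolation=cv2.INTER_CUBIC))
c=r.capture('scene');cv2.imwrite('pics/scene12f.png',c);cv2.imwrite('pics/scene12.png',cv2.resize(c[120:260,220:400],None,fx=4,fy=4,interpolation=cv2.INTER_CUBIC))
cv2.imwrite('pics/wrist12.png',r.capture('wrist'))
s=r.read_state();print(s['eef_pos'],s['wrist_force'])"
```

```text
time_s: 9.28
eef_pos: [0.6231, 0.0673, 0.0072]
ee_rot: [-0.61, 0.791, -0.039, 0.032]
wrist_force: [-0.4, -0.0, 0.6]
gripper_width: 0.351
time_s: 9.7
eef_pos: [0.6367, 0.2082, 0.1118]
ee_rot: [-0.61, 0.791, -0.038, 0.032]
wrist_force: [0.7, -0.3, -0.8]
gripper_width: 0.352
time_s: 9.95
eef_pos: [0.6363, 0.2051, 0.1101]
ee_rot: [-0.61, 0.791, -0.039, 0.032]
wrist_force: [-0.1, 0.6, -0.5]
gripper_width: 0.354
[0.63603822 0.20404741 0.10925775] [-0.74299075  0.30036524 -0.43417785]
```

View pics/side12.png

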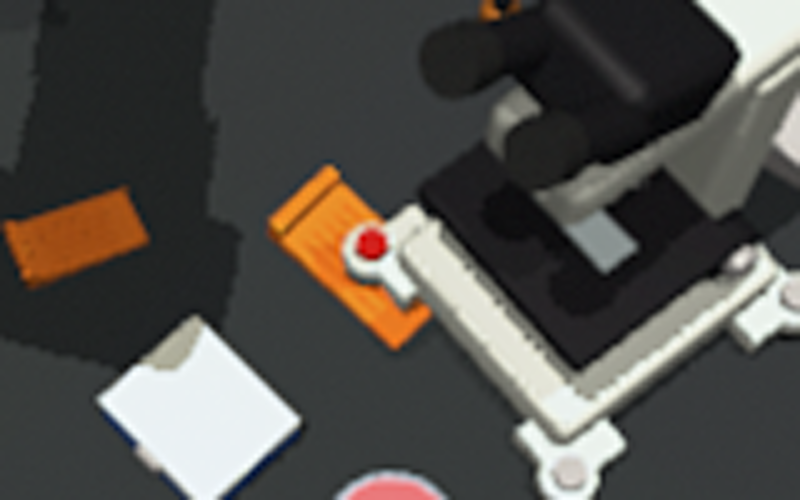

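View pics/scene12.png

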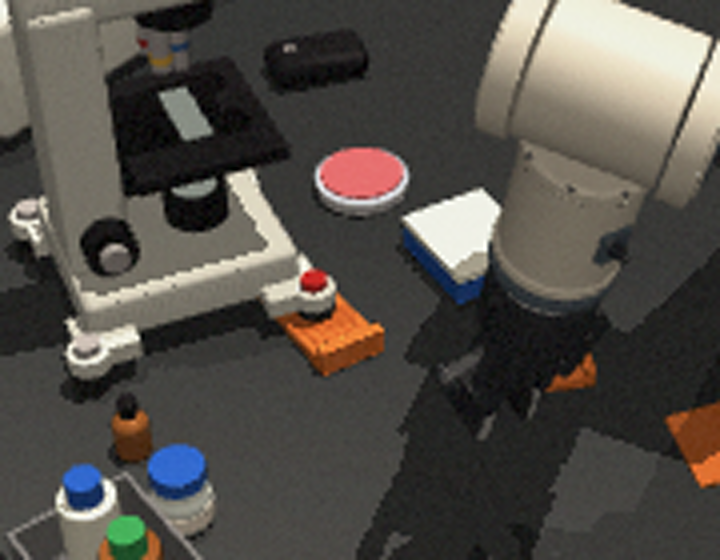

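View pics/side12f.png

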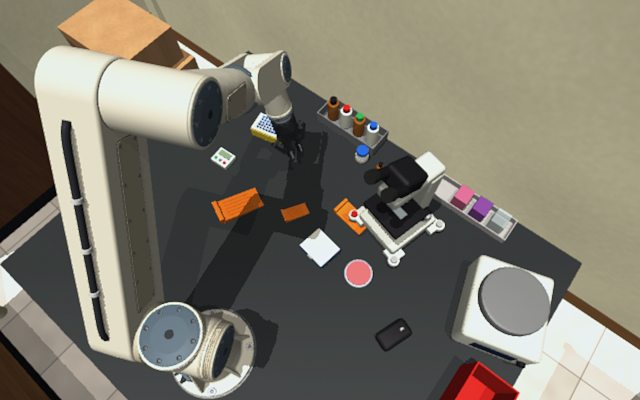

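```bash
python3 - <<'E'
from cell import r
from fit import *
S=r.camera_params('scene');D=r.camera_params('side')
print(tri([(S,np.array([(314+.5)/4-.5+220,(280+.5)/4-.5+120])),(D,np.array([(371+.5)/5-.5+280,(243+.5)/5-.5+165]))]))
fit(D,None,(396,349),(332,168),(270,224))
fit(D,None,(396,349),(332,168),(270,224),(.609,-.07))
r.finish_job()
E
```

```text
(array([ 0.60869645, -0.06979699,  0.04448725]), [array([0.3, 0. ]), array([ 0.3, -0.1])])
wedge 0.6077 -0.0652 -96.07 res 0.5 foot in wedge 0.0029 -0.0004
wedge 0.6077 -0.0652 -96.07 res 0.5 foot in wedge 0.0046 0.0018
the job is handed in; nothing more can be done
```

I pushed the middle-sized orange wedge thin end first under the red-capped foot until the microscope reached its level stop. I then took the hand away and handed the job in after about 10 s.

- **At the stop:** the push force climbed from about 3 N to 15.5 N while the wedge barely advanced. The red cap rose by about 8 mm, from 36–37 mm to 44.5 mm, and the microscope did not move when the hand left.
- **Foot on the ramp:** it stands about 3–5 mm ahead of the wedge's origin and within 2 mm of its centre line. That is inside the limits, but about 7 mm farther in than the nominal 11 mm. I stopped on force, not on that figure.
- **Everything else:** the last pictures show the other things where they were and the hand clear of them, with wrist force near zero. I did not re-measure the other things' positions, and the rocking itself can't be read directly.

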